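# Load the blood analyser's reagent bottles into their keyed cradles

### The arm

A 7-joint arm with a two-finger parallel gripper is mounted at the origin on the work surface. World frame = base frame: x ahead of the robot, y to its left, z up, the work surface at z = 0. Lengths are in m, angles in rad, forces in N, time in s.
With the tool pointing down it reaches from about 0.4 to 0.85 m from the base axis. Payload 4.5 kg.
Tool frame: the origin (TCP) lies between the finger pads; the fingertips stand r.tip_reach ahead of it and the grasp point (between the pads) lies 11 mm behind it (r.tip_reach is the distance from the TCP to the fingertips, in m); z points along the fingers, y is the line along which they close (so a half turn about z gives the same grasp; the last joint's range is limited). The gripper opens to 88 mm and grips with 3 to 60 N. Pads are 18 mm wide; open, the fingers measure 123 mm over their backs; the gripper's body (75 mm by 187 mm) begins 45 mm behind the grasp point.
Start: joints at [0.034, 0.689, -0.195, 1.565, 0.157, 0.902, -0.215], TCP at [0.625, 0, 0.247] pointing down, gripper open.
Joint ranges: [-3.01, 3.01], [-0.46, 2.08], [-1.47, 1.51], [0.13, 2.56], [-1, 4.14], [0.04, 2.09], [-2.66, 2.66]. Speed limits (rad/s): [2.57, 2.57, 3.14, 3.14, 3.14, 3.14, 3.14].

### API

Orientations are given as a unit quaternion [x, y, z, w].
In Python, from plant import r, vision, workorder gives the robot as it stands.
- The arm moves only by the tool drive_tool, never from a script. Its argument "targets" is a list of rows, each an object of numbers: "tx", "ty", "tz": the shift along the world's x, y, z in units of 0.03 m (1.0 is 0.03 m); "wx", "wy", "wz": the turn, a rotation vector about the world's x, y, z in units of 60 degrees (1.0 is 60 degrees); "claw": the opening, from -1 (shut) to 1 (fully open). A call has exactly 8 rows; each row shifts and turns the commanded pose from where the row before left it; what a row does not reach is not made up. A row lasts 1/10 s, in which the tool goes at most 50 mm and 8.59 degrees, less where a joint would pass 70% of its speed; a pose out of reach is approached as far as the arm can. A call with a number of a shift or a turn outside -1 to 1 is refused whole. A call with a gripper value outside its range is refused whole. The fingers move at their own pace and stop on an object; "force" is the grip in N (left out, the last holds). Time passes only in rows, so rows that do not move let the fingers close, or fill a call up. It gives the time, the measured TCP pose, the force, the opening and the grip force at its end, in the units of the state.
- r.get_state(): the state, without advancing time (a new reading comes with each control period).
- vision.snapshot(name): name is "scene" or "side" or "wrist"; returns a dict with "image" (480x640x3 uint8, blue, green, red), "range_z" (480x640 float32, m along the optical axis (not along the pixel's ray), 0 where there is no reading), "K" (3x3 intrinsics, pixels), "cam_to_world" (4x4, takes a point from camera to world coordinates). Camera axes: x right, y up, looking along -z (the intrinsics and any distortion apply to the point x, -y, -z); pixel columns grow to the right and rows downward; lengths in m; the calibration is good to about 2 mm. The wrist camera is an equidistant fisheye: a pixel r from the principal point sees the ray r / f radians off the axis. A picture is of the moment at which its call begins.
- workorder.finish_job(): hands the job in; it is judged then, once.
The state is a dict: "clock": time; "q": joint angles; "qd": joint speeds; "joint_torque": joint torques, N m; "tool_pos": TCP position; "eef_rot": TCP orientation; "contact_force": force on the tool from outside, world axes, zero at the start; "moment": the same for the moment, N m; "opening": opening from 0.0 (shut) to 1.0 (fully open); "finger_force": force on a finger pad.
Only numpy, scipy, OpenCV 4.12 (cv2) and the standard library are available. Lean on these libraries where they do the work, as an engineer would, in place of code of your own. Each camera call takes 0.05 s, during which the arm holds its last target. There are 200 camera calls.

### The job

Load the blood analyser's reagent tray: stand each of the four amber reagent bottles in the cradle whose recess matches its shape and size, fully home on the recess floor. Keep the bottles upright and set them down rather than dropping them in, and leave the tube rack and the sample pot where they stand.

Things in the scene. Friction and masses are not known exactly. Their poses are not given: they have to be found in the camera images.
- bottle_large: Amber reagent bottle with paper label and ribbed white screw cap, standing upright on the bench: the larger round one, 64 mm diameter, 124 mm tall over the cap, shoulder starts 78 mm up, about 280 g. Origin: centre of its underside; z up along the bottle. The cap is 30 mm in diameter and 26 mm high, centred on the origin's axis, with an 8 mm bare neck (25 mm dia.) under it before the shoulder begins; grip it by the cap from above.
- bottle_small: Amber reagent bottle with paper label and ribbed white screw cap, standing upright on the bench: the smaller round one, 44 mm diameter, 104 mm tall over the cap, shoulder starts 62 mm up, about 130 g. Origin: centre of its underside; z up along the bottle. The cap is 30 mm in diameter and 26 mm high, centred on the origin's axis, with an 8 mm bare neck (25 mm dia.) under it before the shoulder begins; grip it by the cap from above.
- bottle_square: Amber reagent bottle with paper label and ribbed white screw cap, standing upright on the bench: the square one, 50 x 50 mm with sides along its x and y, 118 mm tall over the cap, shoulder starts 74 mm up, about 220 g. Origin: centre of its underside; z up along the bottle. The cap is 30 mm in diameter and 26 mm high, centred on the origin's axis, with an 8 mm bare neck (25 mm dia.) under it before the shoulder begins; grip it by the cap from above.
- bottle_oblong: Amber reagent bottle with paper label and ribbed white screw cap, standing upright on the bench: the oblong one, 70 mm along its x and 34 mm along its y, 114 mm tall over the cap, shoulder starts 70 mm up, about 200 g. Origin: centre of its underside; z up along the bottle. The cap is 30 mm in diameter and 26 mm high, centred on the origin's axis, with an 8 mm bare neck (25 mm dia.) under it before the shoulder begins; grip it by the cap from above.
- cradle_large: Grey plastic cradle, a fixed square insert 92 x 92 x 20 mm standing in the flat 272 mm square reagent tray with its 12 mm rim (all four are alike outside), with a 14 mm deep recess in its top, its floor lined with black rubber: a large round recess, 76 mm diameter. Origin: centre of its underside, 4 mm above the bench; z up. The recess is centred on it; its floor is 6 mm above the origin, its rim 20 mm above the origin, the edge slightly chamfered.
- cradle_small: Grey plastic cradle, a fixed square insert 92 x 92 x 20 mm standing in the flat 272 mm square reagent tray with its 12 mm rim (all four are alike outside), with a 14 mm deep recess in its top, its floor lined with black rubber: a small round recess, 56 mm diameter. Origin: centre of its underside, 4 mm above the bench; z up. The recess is centred on it; its floor is 6 mm above the origin, its rim 20 mm above the origin, the edge slightly chamfered.
- cradle_square: Grey plastic cradle, a fixed square insert 92 x 92 x 20 mm standing in the flat 272 mm square reagent tray with its 12 mm rim (all four are alike outside), with a 14 mm deep recess in its top, its floor lined with black rubber: a square recess, 64 x 64 mm, sides along its x and y. Origin: centre of its underside, 4 mm above the bench; z up. The recess is centred on it; its floor is 6 mm above the origin, its rim 20 mm above the origin, the edge slightly chamfered.
- cradle_oblong: Grey plastic cradle, a fixed square insert 92 x 92 x 20 mm standing in the flat 272 mm square reagent tray with its 12 mm rim (all four are alike outside), with a 14 mm deep recess in its top, its floor lined with black rubber: an oblong recess, 82 mm along its x and 48 mm along its y. Origin: centre of its underside, 4 mm above the bench; z up. The recess is centred on it; its floor is 6 mm above the origin, its rim 20 mm above the origin, the edge slightly chamfered.
- tube_rack: White plastic rack with six purple-capped blood tubes, 78 mm along its x, 50 mm along its y, 86 mm tall, loose, 250 g, standing among the bottles; it stays where it is. Origin: centre of its underside. (Other clutter: a low carton, a slide box, a basket and a keyboard beyond the bottles and the tray, a marker pen near the robot; all lower than 80 mm. The tall machines stand at the bench ends.)
- sample_pot: Whitish sample pot with a wide flat yellow lid, 64 mm diameter, 68 mm tall, loose, 110 g, standing among the bottles; it stays where it is. Origin: centre of its underside.

How it is judged:
At the end, for the whole second after the job is handed in: Each bottle stands in the cradle of its own shape and size: within 12 mm of its centre, its underside on the recess floor (2 to 10 mm above the cradle's underside), upright within 6 degrees, at rest; tube rack and sample pot upright and within 20 mm of where they were (horizontal distance between bottle_large and cradle_large below 0.012 m and z of bottle_large in the frame of cradle_large between 0.002 and 0.01 m and angle between each of bottle_large, bottle_small, bottle_square, bottle_oblong, tube_rack, sample_pot's own z axis and vertical below 0.1 rad and linear speed of each of bottle_large, bottle_small, bottle_square, bottle_oblong below 0.02 m/s and angular speed of each of bottle_large, bottle_small, bottle_square, bottle_oblong below 0.15 rad/s and horizontal distance between bottle_small and cradle_small below 0.012 m and z of bottle_small in the frame of cradle_small between 0.002 and 0.01 m and horizontal distance between bottle_square and cradle_square below 0.012 m and z of bottle_square in the frame of cradle_square between 0.002 and 0.01 m and horizontal distance between bottle_oblong and cradle_oblong below 0.012 m and z of bottle_oblong in the frame of cradle_oblong between 0.002 and 0.01 m and distance of each of tube_rack, sample_pot from where it was at the start of the episode below 0.02 m); the robot touches nothing.
It fails at once if a bottle is tipped more than 35 degrees (angle between any of bottle_large, bottle_small, bottle_square, bottle_oblong's own z axis and vertical above 0.61 rad).
It fails at once if a bottle is dropped into its cradle (faster than 0.7 m/s within 60 mm above it) ((linear speed of bottle_large above 0.7 m/s and horizontal distance between bottle_large and cradle_large below 0.03 m and z of bottle_large in the frame of cradle_large below 0.06 m) or (linear speed of bottle_small above 0.7 m/s and horizontal distance between bottle_small and cradle_small below 0.03 m and z of bottle_small in the frame of cradle_small below 0.06 m) or (linear speed of bottle_square above 0.7 m/s and horizontal distance between bottle_square and cradle_square below 0.03 m and z of bottle_square in the frame of cradle_square below 0.06 m) or (linear speed of bottle_oblong above 0.7 m/s and horizontal distance between bottle_oblong and cradle_oblong below 0.03 m and z of bottle_oblong in the frame of cradle_oblong below 0.06 m)).
It fails at once if the tube rack is moved more than 20 mm (distance of tube_rack from where it was at the start of the episode above 0.02 m).
It fails at once if the sample pot is moved more than 20 mm (distance of sample_pot from where it was at the start of the episode above 0.02 m).
It also fails if it takes over 112 s, if anything falls off the work surface, if the arm or the gripper's body presses on something with over 40 N, if the wrist force passes 120 N, or if a joint passes its speed limit or range.

## Working session

There is one attempt and no reset: what is moved stays moved. The work goes in short steps, Python scripts to look and compute and a tool call to move; the robot and the scene stay as the last step left them, time stands still between calls to the robot, and variables do not carry over. Pictures are saved under pics/ and viewed, at most 14 in all, crops included, and the job is handed in when it is done.

Besides the shell and the picture viewer there is one more tool, called after "Emit:" by a JSON object that holds its "name" and its "arguments", one argument or row to a line. drive_tool: Moves the arm, as the interface text tells. Its arguments: {"type":"object","properties":{"targets":{"type":"array","items":{"type":"object","properties":{"tx":{"type":"number"},"ty":{"type":"number"},"tz":{"type":"number"},"wx":{"type":"number"},"wy":{"type":"number"},"wz":{"type":"number"},"claw":{"type":"number"}}}},"force":{"type":"number"}},"required":["targets"]}

```bash
mkdir -p pics; cat > h.py <<'E'
import numpy as np, cv2
from plant import r, vision, workorder
def snap(n,f):
    s=vision.snapshot(n); cv2.imwrite('pics/%s.png'%f,s['image']); np.savez('pics/%s.npz'%f,**s); return s
def cloud(s):
    K=s['K'];d=s['range_z'];v,u=np.mgrid[:480,:640]
    P=np.stack([(u-K[0,2])/K[0,0]*d,-(v-K[1,2])/K[1,1]*d,-d],-1)
    return P@s['cam_to_world'][:3,:3].T+s['cam_to_world'][:3,3]
E
python3 - <<'E'
from h import *
for n in('scene','side'):
    s=snap(n,n+'0'); print(s['K'],s['cam_to_world'].round(3))
st=r.get_state();print(st,r.tip_reach)
E
```

```text
[[622.76497861   0.         322.98434684]
 [  0.         622.76497861 239.52499787]
 [  0.           0.           1.        ]] [[-0.684 -0.516  0.516  1.067]
 [ 0.73  -0.485  0.482  0.496]
 [ 0.002  0.706  0.708  0.778]
 [ 0.     0.     0.     1.   ]]
[[558.15597746   0.         315.99752887]
 [  0.         558.15597746 238.34794132]
 [  0.           0.           1.        ]] [[ 0.92   0.252 -0.299  0.232]
 [-0.391  0.564 -0.727 -0.686]
 [-0.015  0.786  0.618  0.636]
 [ 0.     0.     0.     1.   ]]
{'clock': 0.1, 'q': array([ 0.03382082,  0.68984825, -0.19450904,  1.56622132,  0.1572829 ,
        0.90250255, -0.21512906]), 'qd': array([ 0.00018564, -0.00109254,  0.00234791, -0.00221924, -0.0014925 ,
       -0.00024796,  0.00058456]), 'joint_torque': array([-3.08775299e-03, -5.28501892e+01, -1.27141513e+00, -1.53837240e+01,
       -5.25604945e-02,  1.96265515e-03,  5.71585565e-05]), 'tool_pos': array([ 6.24456908e-01, -5.76097383e-05,  2.46027293e-01]), 'eef_rot': array([ 7.07104790e-01,  7.07108325e-01, -6.02010476e-04, -5.20563844e-04]), 'contact_force': array([ 0.98575723, -0.13225317,  0.27872346]), 'moment': array([0.00698843, 0.07147788, 0.01058083]), 'finger_force': 0.0, 'opening': 1.0012431917903688} 0.008
```

View pics/scene0.png

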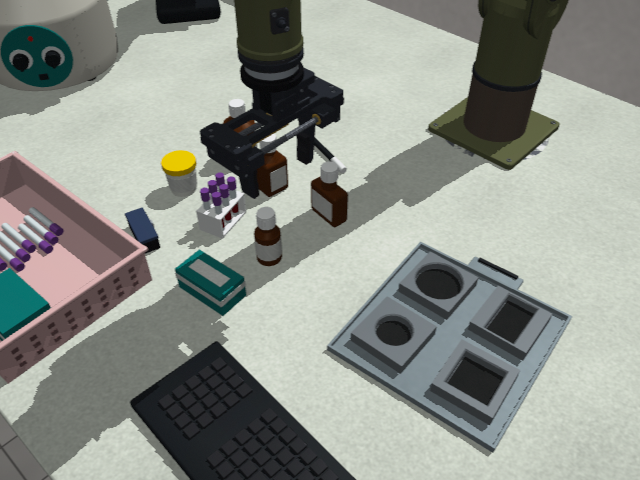

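View pics/side0.png

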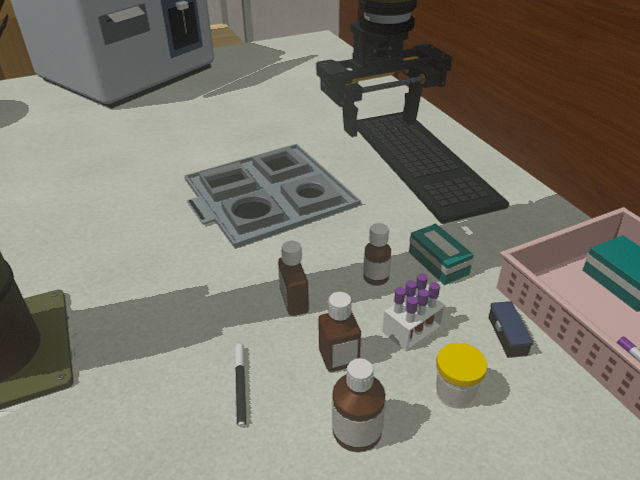

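```bash
python3 - <<'E'
from h import *
# top-down merged map: 2 mm/px colour + height
W=np.zeros((400,500,3),np.uint8);H=np.full((400,500),-1.)
for n in('scene0','side0'):
    s=dict(np.load('pics/%s.npz'%n));P=cloud(s).reshape(-1,3);c=s['image'].reshape(-1,3);ok=s['range_z'].ravel()>0
    P=P[ok];c=c[ok]
    i=((0.9-P[:,0])/.002).astype(int);j=((.5-P[:,1])/.002).astype(int)
    m=(i>=0)&(i<400)&(j>=0)&(j<500)&(P[:,2]<.14)&(P[:,2]>-.02)
    for a,b,z,q in zip(i[m],j[m],P[m,2],c[m]):
        if z>H[a,b]:H[a,b]=z;W[a,b]=q
cv2.imwrite('pics/top.png',cv2.resize(W,(750,600),interpolation=cv2.INTER_NEAREST))
np.save('H.npy',H)
E
```

```text
(no output)
```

View pics/top.png

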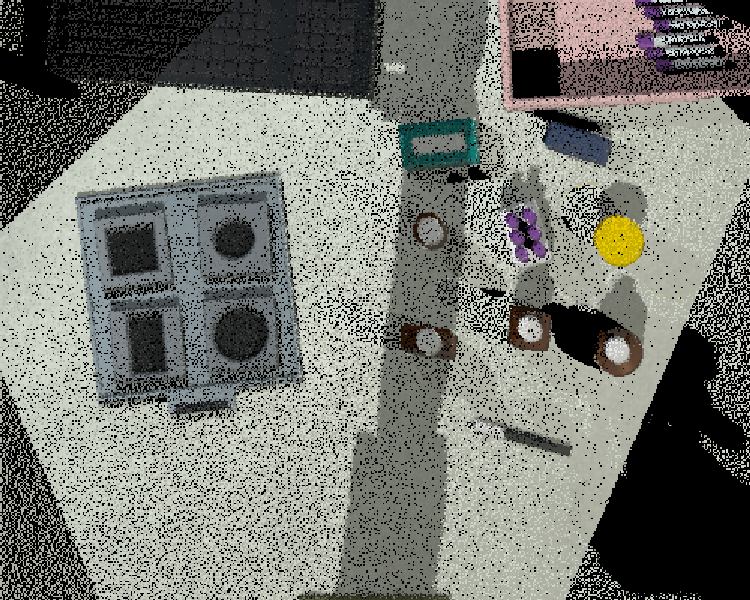

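The top-down map (0.75 px/mm) shows the following, as map (col,row):
- **Bottles:** oblong (429,342), square (530,328), large (618,351), small (430,231).
- **Cradles:** large (241,333), small (235,238), square (132,248), oblong (147,342), whose recess is long along x.
- **Rack and pot:** rack (525,235), pot (619,241).

```bash
python3 - <<'E'
from h import *
S={n:dict(np.load('pics/%s.npz'%n)) for n in('scene0','side0')}
C={n:(cloud(s).reshape(-1,3),s['image'].reshape(-1,3).astype(int),s['range_z'].ravel()>0) for n,s in S.items()}
def px(c,r): return .9-r*.002/1.5,.5-c*.002/1.5
B=dict(oblong=((429,342),.114,.070),square=((530,328),.118,.074),large=((618,351),.124,.078),small=((430,231),.104,.062))
for k,(p,h,sh) in B.items():
    x,y=px(*p)
    for n,(P,c,ok) in C.items():
        m=ok&(np.hypot(P[:,0]-x,P[:,1]-y)<.03)&(abs(P[:,2]-h)<.003)
        q=P[m]; 
        if len(q)<20: print(k,n,len(q));continue
        (cx,cy),rad=cv2.minEnclosingCircle(q[:,:2].astype(np.float32))
        print(k,n,len(q),'cap mean',q.mean(0).round(4),'circ',round(cx,4),round(cy,4),round(rad,4))
    q=np.vstack([P[ok&(np.hypot(P[:,0]-x,P[:,1]-y)<.055)&(P[:,2]>.012)&(P[:,2]<sh)] for P,c,ok in C.values()])
    print('   body',cv2.minAreaRect((q[:,:2]*1000).astype(np.float32)))
K=dict(large=(241,333),small=(235,238),square=(132,248),oblong=(147,342))
for k,p in K.items():
    x,y=px(*p)
    for n,(P,c,ok) in C.items():
        m=ok&(np.hypot(P[:,0]-x,P[:,1]-y)<.075)&(abs(P[:,2]-.024)<.003)
        q=P[m]; q=q[(abs(q[:,0]-x)<.062)&(abs(q[:,1]-y)<.062)]
        print(k,n,len(q),cv2.minAreaRect((q[:,:2]*1000).astype(np.float32)), q[:,2].mean().round(4))
E
```

```text
oblong scene0 149 cap mean [ 0.447  -0.0702  0.1132] circ 0.4459 -0.0712 0.0165
oblong side0 197 cap mean [ 0.4418 -0.0729  0.1128] circ 0.442 -0.0724 0.0151
   body ((445.406982421875, -71.28292846679688), (76.4361572265625, 42.015098571777344), 82.93709564208984)
square scene0 73 cap mean [ 0.4647 -0.1983  0.1171] circ 0.4641 -0.2021 0.0143
square side0 283 cap mean [ 0.4593 -0.2074  0.1168] circ 0.4595 -0.2067 0.0158
   body ((462.465087890625, -204.99908447265625), (58.15784454345703, 56.76318359375), 84.59503936767578)
large scene0 111 cap mean [ 0.4357 -0.3211  0.1233] circ 0.4356 -0.3217 0.0168
large side0 425 cap mean [ 0.4307 -0.3245  0.123 ] circ 0.4316 -0.3236 0.0159
   body ((430.4974060058594, -323.7060546875), (66.80693054199219, 63.060951232910156), 72.75431823730469)
small scene0 187 cap mean [ 0.5945 -0.0725  0.1032] circ 0.5945 -0.0732 0.0159
small side0 171 cap mean [ 0.5889 -0.0754  0.1027] circ 0.5894 -0.0749 0.0158
   body ((591.9202270507812, -73.99042510986328), (53.25678253173828, 44.27459716796875), 32.526947021484375)
large scene0 1165 ((456.99945068359375,
[... 241 characters left out ...]
188, 188.04859924316406), (95.20880889892578, 93.4906005859375), 3.314866065979004) 0.0234
small side0 753 ((577.4674072265625, 186.60400390625), (95.09223937988281, 96.68223571777344), 2.663239002227783) 0.0226
square scene0 1902 ((567.82421875, 323.20166015625), (95.8480224609375, 92.66790771484375), 7.449209690093994) 0.0233
square side0 424 ((562.9865112304688, 320.8479919433594), (93.98318481445312, 98.34141540527344), 7.693676948547363) 0.0225
oblong scene0 1529 ((443.0721130371094, 304.1631164550781), (97.0928726196289, 92.53723907470703), 4.72855806350708) 0.0233
oblong side0 514 ((437.8810119628906, 301.7830505371094), (93.51663970947266, 97.8285903930664), 4.949446201324463) 0.0226
```

Emit:
{"name": "drive_tool", "arguments": {
  "targets": [
    {"tx": -0.75,"ty": -0.3,"tz": -0.2,"claw": 0.4},
    {"tx": -0.75,"ty": -0.3,"tz": -0.2,"claw": 0.4},
    {"tx": -0.75,"ty": -0.3,"tz": -0.2,"claw": 0.4},
    {"tx": -0.75,"ty": -0.3,"tz": -0.2,"claw": 0.4},
    {"tx": -0.75,"ty": -0.3,"tz": -0.2,"claw": 0.4},
    {"tx": -0.75,"ty": -0.3,"tz": -0.2,"claw": 0.4},
    {"tx": -0.75,"ty": -0.3,"tz": -0.2,"claw": 0.4},
    {"tx": -0.75,"ty": -0.3,"tz": -0.2,"claw": 0.4}
  ],
  "force": 30
}}

```text
validation failed for argument at $.ta...
```

Emit:
{"name": "drive_tool", "arguments": {
  "targets": [
    {"tx": -0.75,"ty": -0.3,"tz": -0.2,"wx": 0,"wy": 0,"wz": 0,"claw": 0.4},
    {"tx": -0.75,"ty": -0.3,"tz": -0.2,"wx": 0,"wy": 0,"wz": 0,"claw": 0.4},
    {"tx": -0.75,"ty": -0.3,"tz": -0.2,"wx": 0,"wy": 0,"wz": 0,"claw": 0.4},
    {"tx": -0.75,"ty": -0.3,"tz": -0.2,"wx": 0,"wy": 0,"wz": 0,"claw": 0.4},
    {"tx": -0.75,"ty": -0.3,"tz": -0.2,"wx": 0,"wy": 0,"wz": 0,"claw": 0.4},
    {"tx": -0.75,"ty": -0.3,"tz": -0.2,"wx": 0,"wy": 0,"wz": 0,"claw": 0.4},
    {"tx": -0.75,"ty": -0.3,"tz": -0.2,"wx": 0,"wy": 0,"wz": 0,"claw": 0.4},
    {"tx": -0.75,"ty": -0.3,"tz": -0.2,"wx": 0,"wy": 0,"wz": 0,"claw": 0.4}
  ],
  "force": 30
}}

```text
clock: 0.9
tool_pos: [0.4439, -0.0723, 0.1984]
eef_rot: [0.707, 0.707, -0.0, -0.0]
contact_force: [-0.4, 0.0, 0.5]
opening: 0.699
finger_force: 0.0
```

Emit:
{"name": "drive_tool", "arguments": {
  "targets": [
    {"tx": 0,"ty": 0,"tz": -0.7,"wx": 0,"wy": 0,"wz": 0,"claw": 0.4},
    {"tx": 0,"ty": 0,"tz": -0.7,"wx": 0,"wy": 0,"wz": 0,"claw": 0.4},
    {"tx": 0,"ty": 0,"tz": -0.7,"wx": 0,"wy": 0,"wz": 0,"claw": 0.4},
    {"tx": 0,"ty": 0,"tz": -0.7,"wx": 0,"wy": 0,"wz": 0,"claw": 0.4},
    {"tx": 0,"ty": 0,"tz": -0.4,"wx": 0,"wy": 0,"wz": 0,"claw": 0.4},
    {"tx": 0,"ty": 0,"tz": -0.3,"wx": 0,"wy": 0,"wz": 0,"claw": 0.4},
    {"tx": 0,"ty": 0,"tz": 0,"wx": 0,"wy": 0,"wz": 0,"claw": -1},
    {"tx": 0,"ty": 0,"tz": 0,"wx": 0,"wy": 0,"wz": 0,"claw": -1}
  ],
  "force": 30
}}

```text
clock: 1.7
tool_pos: [0.4451, -0.072, 0.0939]
eef_rot: [0.707, 0.707, 0.0, 0.0]
contact_force: [0.4, -0.8, -0.5]
opening: 0.539
finger_force: 0.0
```

Emit:
{"name": "drive_tool", "arguments": {
  "targets": [
    {"tx": 0,"ty": 0,"tz": 0,"wx": 0,"wy": 0,"wz": 0,"claw": -1},
    {"tx": 0,"ty": 0,"tz": 0,"wx": 0,"wy": 0,"wz": 0,"claw": -1},
    {"tx": 0,"ty": 0,"tz": 0,"wx": 0,"wy": 0,"wz": 0,"claw": -1},
    {"tx": 0,"ty": 0,"tz": 0,"wx": 0,"wy": 0,"wz": 0,"claw": -1},
    {"tx": 0,"ty": 0,"tz": 0.3,"wx": 0,"wy": 0,"wz": 0,"claw": -1},
    {"tx": 0,"ty": 0,"tz": 0.7,"wx": 0,"wy": 0,"wz": 0,"claw": -1},
    {"tx": 0,"ty": 0,"tz": 0.7,"wx": 0,"wy": 0,"wz": 0,"claw": -1},
    {"tx": 0,"ty": 0,"tz": 0.7,"wx": 0,"wy": 0,"wz": 0,"claw": -1}
  ]
}}

```text
clock: 2.5
tool_pos: [0.4446, -0.072, 0.1668]
eef_rot: [0.707, 0.707, -0.0, -0.0]
contact_force: [0.5, -0.1, -1.7]
opening: 0.33
finger_force: 30.0
```

Emit:
{"name": "drive_tool", "arguments": {
  "targets": [
    {"tx": 0,"ty": 0.4,"tz": 0,"wx": 0,"wy": 0,"wz": -0.04,"claw": -1},
    {"tx": 0,"ty": 0.8,"tz": 0,"wx": 0,"wy": 0,"wz": -0.09,"claw": -1},
    {"tx": 0,"ty": 0.8,"tz": 0,"wx": 0,"wy": 0,"wz": -0.09,"claw": -1},
    {"tx": 0,"ty": 0.8,"tz": 0,"wx": 0,"wy": 0,"wz": -0.09,"claw": -1},
    {"tx": 0,"ty": 0.8,"tz": 0,"wx": 0,"wy": 0,"wz": -0.09,"claw": -1},
    {"tx": 0,"ty": 0.8,"tz": 0,"wx": 0,"wy": 0,"wz": -0.09,"claw": -1},
    {"tx": 0,"ty": 0.8,"tz": 0,"wx": 0,"wy": 0,"wz": -0.09,"claw": -1},
    {"tx": 0,"ty": 0.8,"tz": 0,"wx": 0,"wy": 0,"wz": -0.09,"claw": -1}
  ]
}}

```text
clock: 3.3
tool_pos: [0.4446, 0.1091, 0.166]
eef_rot: [0.908, 0.419, -0.0, -0.0]
contact_force: [0.0, 0.3, -2.1]
opening: 0.326
finger_force: 30.0
```

Emit:
{"name": "drive_tool", "arguments": {
  "targets": [
    {"tx": 0,"ty": 0.8,"tz": 0,"wx": 0,"wy": 0,"wz": -0.09,"claw": -1},
    {"tx": 0,"ty": 0.8,"tz": 0,"wx": 0,"wy": 0,"wz": -0.09,"claw": -1},
    {"tx": 0,"ty": 0.8,"tz": 0,"wx": 0,"wy": 0,"wz": -0.09,"claw": -1},
    {"tx": 0,"ty": 0.8,"tz": 0,"wx": 0,"wy": 0,"wz": -0.09,"claw": -1},
    {"tx": 0,"ty": 0.8,"tz": 0,"wx": 0,"wy": 0,"wz": -0.09,"claw": -1},
    {"tx": 0,"ty": 0.8,"tz": 0,"wx": 0,"wy": 0,"wz": -0.09,"claw": -1},
    {"tx": 0,"ty": 0.8,"tz": 0,"wx": 0,"wy": 0,"wz": -0.09,"claw": -1},
    {"tx": -0.1,"ty": 0.5,"tz": 0,"wx": 0,"wy": 0,"wz": 0,"claw": -1}
  ]
}}

```text
clock: 4.1
tool_pos: [0.4414, 0.2934, 0.1658]
eef_rot: [0.994, 0.106, -0.0, -0.001]
contact_force: [0.4, 0.9, -2.3]
opening: 0.332
finger_force: 30.0
```

```bash
python3 - <<'E'
from h import *
s=snap('scene','sc1');w=snap('wrist','wr1')
cv2.imwrite('pics/a1.png',np.hstack([cv2.resize(s['image'][180:460,300:620],(400,350)),cv2.resize(w['image'],(400,350))]))
print(w['K'],w['cam_to_world'].round(3),r.get_state()['q'])
E
```

```text
[[371.64829954   0.         316.89600782]
 [  0.         371.64829954 235.34764285]
 [  0.           0.           1.        ]] [[ 0.215  0.927  0.308  0.52 ]
 [-0.977  0.205  0.064  0.313]
 [-0.003 -0.314  0.949  0.303]
 [ 0.     0.     0.     1.   ]] [-0.87365073  0.71535869  0.33512405  1.94775551 -0.43013835  0.54846143
 -1.59801631]
```

View pics/a1.png

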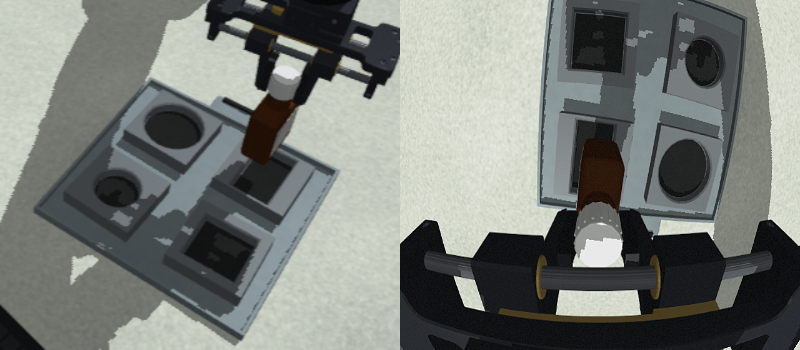

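The bottle hangs upright over the oblong recess, with its long side along the recess. One numeric check of the cradles from the wrist camera comes next.

```bash
cat >> h.py <<'E'
def fcloud(s):
    K=s['K'];d=s['range_z'];v,u=np.mgrid[:480,:640]
    a=(u-K[0,2])/K[0,0];b=(v-K[1,2])/K[1,1];t=np.hypot(a,b)+1e-9;k=np.tan(t)/t
    P=np.stack([a*k*d,-b*k*d,-d],-1)
    return P@s['cam_to_world'][:3,:3].T+s['cam_to_world'][:3,3]
E
python3 - <<'E'
from h import *
s=dict(np.load('pics/wr1.npz'));P=fcloud(s).reshape(-1,3);ok=s['range_z'].ravel()>0
for k,(x,y) in dict(large=(.4545,.179),small=(.58,.187),square=(.5654,.322),oblong=(.4405,.303)).items():
    near=ok&(abs(P[:,0]-x)<.055)&(abs(P[:,1]-y)<.055)
    q=P[near&(abs(P[:,2]-.024)<.004)];f=P[near&(abs(P[:,2]-.010)<.0025)&(np.hypot(P[:,0]-x,P[:,1]-y)<.05)]
    print(k,len(q),cv2.minAreaRect((q[:,:2]*1000).astype(np.float32)),q[:,2].mean(),'floor',len(f),cv2.minAreaRect((f[:,:2]*1000).astype(np.float32)))
E
```

```text
large 5297 ((454.2337341308594, 180.43194580078125), (93.42161560058594, 93.32479858398438), 3.6526057720184326) 0.023600827939024974 floor 4985 ((458.4303894042969, 184.62210083007812), (84.36119842529297, 84.9255142211914), 3.984757661819458)
small 8319 ((580.7526245117188, 189.0843505859375), (92.64124298095703, 93.31351470947266), 3.394587516784668) 0.023783436435443017 floor 2889 ((571.2371826171875, 197.11585998535156), (74.52186584472656, 75.87808990478516), 3.5384411811828613)
square 7388 ((565.579345703125, 324.06085205078125), (92.41036987304688, 92.53266143798828), 7.688004016876221) 0.023790774174157314 floor 6489 ((566.1609497070312, 324.2606506347656), (64.48957061767578, 64.9920654296875), 7.663385391235352)
oblong 5119 ((440.6109313964844, 304.8056640625), (92.65414428710938, 92.95484924316406), 4.964076519012451) 0.023781151632632395 floor 2297 ((443.0692138671875, 305.37554931640625), (87.39408111572266, 48.48974609375), 4.49202299118042)
```

Emit:
{"name": "drive_tool", "arguments": {
  "targets": [
    {"tx": 0,"ty": 0.4,"tz": 0,"wx": 0,"wy": 0,"wz": 0,"claw": -1},
    {"tx": 0,"ty": 0,"tz": 0,"wx": 0,"wy": 0,"wz": 0,"claw": -1},
    {"tx": 0,"ty": 0,"tz": -0.5,"wx": 0,"wy": 0,"wz": 0,"claw": -1},
    {"tx": 0,"ty": 0,"tz": -0.5,"wx": 0,"wy": 0,"wz": 0,"claw": -1},
    {"tx": 0,"ty": 0,"tz": -0.5,"wx": 0,"wy": 0,"wz": 0,"claw": -1},
    {"tx": 0,"ty": 0,"tz": -0.3,"wx": 0,"wy": 0,"wz": 0,"claw": -1},
    {"tx": 0,"ty": 0,"tz": -0.15,"wx": 0,"wy": 0,"wz": 0,"claw": -1},
    {"tx": 0,"ty": 0,"tz": -0.1,"wx": 0,"wy": 0,"wz": 0,"claw": -1}
  ]
}}

```text
clock: 5.0
tool_pos: [0.4423, 0.3026, 0.1042]
eef_rot: [0.995, 0.104, 0.0, 0.0]
contact_force: [-4.2, 0.6, 21.3]
opening: 0.327
finger_force: 30.0
```

Emit:
{"name": "drive_tool", "arguments": {
  "targets": [
    {"tx": 0,"ty": 0,"tz": 0.03,"wx": 0,"wy": 0,"wz": 0,"claw": -0.1},
    {"tx": 0,"ty": 0,"tz": 0,"wx": 0,"wy": 0,"wz": 0,"claw": 0.3},
    {"tx": 0,"ty": 0,"tz": 0,"wx": 0,"wy": 0,"wz": 0,"claw": 0.3},
    {"tx": 0,"ty": 0,"tz": 0,"wx": 0,"wy": 0,"wz": 0,"claw": 0.3},
    {"tx": 0,"ty": 0,"tz": 0.6,"wx": 0,"wy": 0,"wz": 0,"claw": 0.3},
    {"tx": 0,"ty": 0,"tz": 0.9,"wx": 0,"wy": 0,"wz": 0,"claw": 0.3},
    {"tx": 0,"ty": 0,"tz": 0.9,"wx": 0,"wy": 0,"wz": 0,"claw": 0.3},
    {"tx": 0,"ty": 0,"tz": 0.6,"wx": 0,"wy": 0,"wz": 0,"claw": 0.3}
  ]
}}

```text
clock: 5.8
tool_pos: [0.4425, 0.3032, 0.1969]
eef_rot: [0.995, 0.105, 0.001, -0.0]
contact_force: [0.0, 0.6, -0.2]
opening: 0.65
finger_force: 0.0
```

```bash
python3 - <<'E'
from h import *
s=snap('scene','sc2');w=snap('wrist','wr2')
cv2.imwrite('pics/a2.png',np.hstack([cv2.resize(s['image'][180:460,300:620],(400,350)),cv2.resize(w['image'],(400,350))]))
P=cloud(s).reshape(-1,3);m=(np.hypot(P[:,0]-.44,P[:,1]-.304)<.03)&(P[:,2]>.115)&(P[:,2]<.135);print(m.sum(),P[m].mean(0),P[m,2].max())
P=fcloud(w).reshape(-1,3);m=(np.hypot(P[:,0]-.44,P[:,1]-.304)<.03)&(P[:,2]>.115)&(P[:,2]<.135);print(m.sum(),P[m].mean(0),P[m,2].max())
E
```

```text
345 [0.44829454 0.30396786 0.12206241] 0.1262684021611299
1879 [0.44496611 0.30409414 0.12324598] 0.1262070873364522
```

View pics/a2.png

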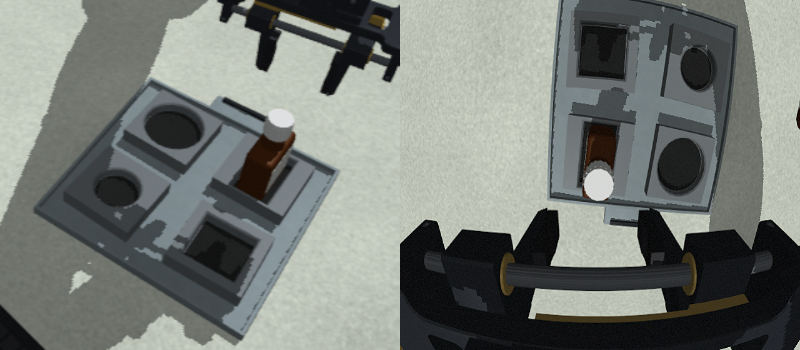

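The oblong bottle is seated: cap top at about 0.124, standing straight in its recess. Next is the square bottle.

Emit:
{"name": "drive_tool", "arguments": {
  "targets": [
    {"tx": 0.04,"ty": -0.7,"tz": 0,"wx": 0,"wy": 0,"wz": 0.08,"claw": 0.3},
    {"tx": 0.04,"ty": -1,"tz": 0,"wx": 0,"wy": 0,"wz": 0.08,"claw": 0.3},
    {"tx": 0.04,"ty": -1,"tz": 0,"wx": 0,"wy": 0,"wz": 0.08,"claw": 0.3},
    {"tx": 0.04,"ty": -1,"tz": 0,"wx": 0,"wy": 0,"wz": 0.08,"claw": 0.3},
    {"tx": 0.04,"ty": -1,"tz": 0,"wx": 0,"wy": 0,"wz": 0.08,"claw": 0.3},
    {"tx": 0.04,"ty": -1,"tz": 0,"wx": 0,"wy": 0,"wz": 0.08,"claw": 0.3},
    {"tx": 0.04,"ty": -1,"tz": 0,"wx": 0,"wy": 0,"wz": 0.08,"claw": 0.3},
    {"tx": 0.04,"ty": -1,"tz": 0,"wx": 0,"wy": 0,"wz": 0.08,"claw": 0.3}
  ]
}}

```text
clock: 6.7
tool_pos: [0.4511, 0.0709, 0.1944]
eef_rot: [0.904, 0.427, -0.001, -0.0]
contact_force: [-0.5, -0.3, 0.5]
opening: 0.649
finger_force: 0.0
```

Emit:
{"name": "drive_tool", "arguments": {
  "targets": [
    {"tx": 0.04,"ty": -1,"tz": 0,"wx": 0,"wy": 0,"wz": 0.08,"claw": 0.3},
    {"tx": 0.04,"ty": -1,"tz": 0,"wx": 0,"wy": 0,"wz": 0.08,"claw": 0.3},
    {"tx": 0.04,"ty": -1,"tz": 0,"wx": 0,"wy": 0,"wz": 0.08,"claw": 0.3},
    {"tx": 0.04,"ty": -1,"tz": 0,"wx": 0,"wy": 0,"wz": 0.08,"claw": 0.3},
    {"tx": 0.04,"ty": -1,"tz": 0,"wx": 0,"wy": 0,"wz": 0.08,"claw": 0.3},
    {"tx": 0.04,"ty": -1,"tz": 0,"wx": 0,"wy": 0,"wz": 0.08,"claw": 0.3},
    {"tx": 0.04,"ty": -1,"tz": 0,"wx": 0,"wy": 0,"wz": 0.08,"claw": 0.3},
    {"tx": 0.04,"ty": -0.9,"tz": 0,"wx": 0,"wy": 0,"wz": 0.08,"claw": 0.3}
  ]
}}

```text
clock: 7.5
tool_pos: [0.4606, -0.1663, 0.1943]
eef_rot: [0.713, 0.701, -0.0, -0.001]
contact_force: [0.4, -0.3, 0.1]
opening: 0.649
finger_force: 0.0
```

```bash
python3 - <<'E'
from h import *
w=snap('wrist','wr3');P=fcloud(w).reshape(-1,3)
for k,x,y,h in(('square',.462,-.205,.118),('large',.4335,-.3225,.124),('small',.592,-.074,.104)):
    q=P[(np.hypot(P[:,0]-x,P[:,1]-y)<.03)&(abs(P[:,2]-h)<.003)]
    if len(q)>9:print(k,len(q),q.mean(0),cv2.minEnclosingCircle(q[:,:2].astype(np.float32)))
st=r.get_state();print(st['tool_pos'],st['q'].round(2))
E
```

```text
square 1404 [ 0.46138059 -0.20376278  0.1177732 ] ((0.46095728874206543, -0.2049579918384552), 0.015475708991289139)
large 416 [ 0.43292738 -0.31465156  0.12346716] ((0.43229472637176514, -0.32012301683425903), 0.014823311939835548)
small 1303 [ 0.59047462 -0.07298799  0.10388541] ((0.5915796160697937, -0.07319125533103943), 0.015369904227554798)
[ 0.46032927 -0.17196762  0.19428611] [ 0.36  0.6  -0.15  2.02  0.18  0.53  0.06]
```

Emit:
{"name": "drive_tool", "arguments": {
  "targets": [
    {"tx": 0,"ty": -0.6,"tz": 0,"wx": 0,"wy": 0,"wz": 0,"claw": 0.3},
    {"tx": 0.03,"ty": -0.5,"tz": 0,"wx": 0,"wy": 0,"wz": 0,"claw": 0.3},
    {"tx": 0,"ty": 0,"tz": -0.7,"wx": 0,"wy": 0,"wz": 0,"claw": 0.3},
    {"tx": 0,"ty": 0,"tz": -0.7,"wx": 0,"wy": 0,"wz": 0,"claw": 0.3},
    {"tx": 0,"ty": 0,"tz": -0.7,"wx": 0,"wy": 0,"wz": 0,"claw": 0.3},
    {"tx": 0,"ty": 0,"tz": -0.7,"wx": 0,"wy": 0,"wz": 0,"claw": 0.3},
    {"tx": 0,"ty": 0,"tz": -0.4,"wx": 0,"wy": 0,"wz": 0,"claw": 0.3},
    {"tx": 0,"ty": 0,"tz": 0,"wx": 0,"wy": 0,"wz": 0,"claw": 0.3}
  ]
}}

```text
clock: 8.35
tool_pos: [0.461, -0.1973, 0.0974]
eef_rot: [0.714, 0.7, -0.001, -0.002]
contact_force: [0.4, -0.1, 0.8]
opening: 0.649
finger_force: 0.0
```

Emit:
{"name": "drive_tool", "arguments": {
  "targets": [
    {"tx": 0,"ty": 0,"tz": 0,"wx": 0,"wy": 0,"wz": 0,"claw": -1},
    {"tx": 0,"ty": 0,"tz": 0,"wx": 0,"wy": 0,"wz": 0,"claw": -1},
    {"tx": 0,"ty": 0,"tz": 0,"wx": 0,"wy": 0,"wz": 0,"claw": -1},
    {"tx": 0,"ty": 0,"tz": 0,"wx": 0,"wy": 0,"wz": 0,"claw": -1},
    {"tx": 0,"ty": 0,"tz": 0,"wx": 0,"wy": 0,"wz": 0,"claw": -1},
    {"tx": 0,"ty": 0,"tz": 0.5,"wx": 0,"wy": 0,"wz": 0,"claw": -1},
    {"tx": 0,"ty": 0,"tz": 1,"wx": 0,"wy": 0,"wz": 0,"claw": -1},
    {"tx": 0,"ty": 0,"tz": 1,"wx": 0,"wy": 0,"wz": 0,"claw": -1}
  ]
}}

```text
clock: 9.15
tool_pos: [0.4614, -0.1977, 0.1745]
eef_rot: [0.714, 0.7, -0.0, -0.001]
contact_force: [0.6, -0.8, -2.0]
opening: 0.333
finger_force: 30.0
```

```bash
python3 - <<'E'
from h import *
s=snap('scene','sc4');w=snap('side','sd4')
cv2.imwrite('pics/a4.png',np.hstack([cv2.resize(s['image'][60:260,180:380],(400,400)),cv2.resize(w['image'][200:400,250:450],(400,400))]))
P=cloud(w).reshape(-1,3);q=P[(np.hypot(P[:,0]-.461,P[:,1]+.2)<.04)&(P[:,2]>.07)&(P[:,2]<.15)]
for a in(.08,.1,.12,.14):
  b=q[abs(q[:,2]-a)<.008];print(a,len(b),b[:,:2].mean(0) if len(b) else 0)
print(r.get_state()['tool_pos'])
E
```

```text
0.08 127 [ 0.45448485 -0.22733785]
0.1 364 [ 0.45289974 -0.22671858]
0.12 397 [ 0.45312312 -0.22678337]
0.14 447 [ 0.45293485 -0.22548903]
[ 0.46403462 -0.19868313  0.17703221]
```

View pics/a4.png

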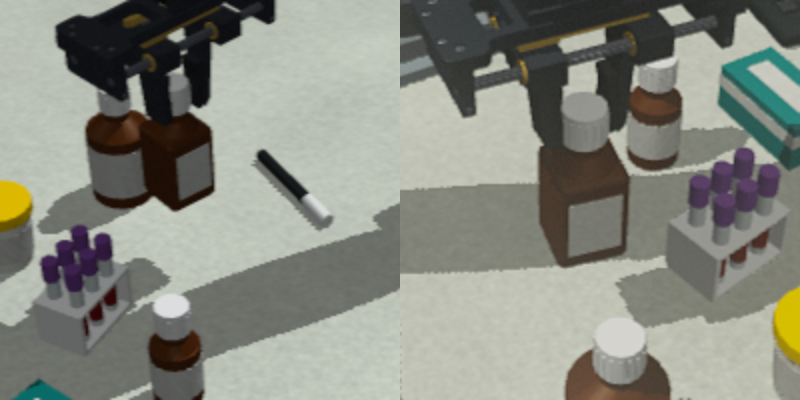

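Emit:
{"name": "drive_tool", "arguments": {
  "targets": [
    {"tx": 0.2,"ty": 0.5,"tz": 0,"wx": 0,"wy": 0,"wz": 0.014,"claw": -1},
    {"tx": 0.2,"ty": 0.9,"tz": 0,"wx": 0,"wy": 0,"wz": 0.014,"claw": -1},
    {"tx": 0.2,"ty": 0.9,"tz": 0,"wx": 0,"wy": 0,"wz": 0.014,"claw": -1},
    {"tx": 0.2,"ty": 0.9,"tz": 0,"wx": 0,"wy": 0,"wz": 0.014,"claw": -1},
    {"tx": 0.2,"ty": 0.9,"tz": 0,"wx": 0,"wy": 0,"wz": 0.014,"claw": -1},
    {"tx": 0.2,"ty": 0.9,"tz": 0,"wx": 0,"wy": 0,"wz": 0.014,"claw": -1},
    {"tx": 0.2,"ty": 0.9,"tz": 0,"wx": 0,"wy": 0,"wz": 0.014,"claw": -1},
    {"tx": 0.2,"ty": 0.9,"tz": 0,"wx": 0,"wy": 0,"wz": 0.014,"claw": -1}
  ]
}}

```text
clock: 10.05
tool_pos: [0.5095, 0.0071, 0.1729]
eef_rot: [0.672, 0.741, -0.001, -0.001]
contact_force: [0.6, -0.4, -2.5]
opening: 0.325
finger_force: 30.0
```

Emit:
{"name": "drive_tool", "arguments": {
  "targets": [
    {"tx": 0.2,"ty": 0.9,"tz": 0,"wx": 0,"wy": 0,"wz": 0.014,"claw": -1},
    {"tx": 0.2,"ty": 0.9,"tz": 0,"wx": 0,"wy": 0,"wz": 0.014,"claw": -1},
    {"tx": 0.2,"ty": 0.9,"tz": 0,"wx": 0,"wy": 0,"wz": 0.014,"claw": -1},
    {"tx": 0.2,"ty": 0.9,"tz": 0,"wx": 0,"wy": 0,"wz": 0.014,"claw": -1},
    {"tx": 0.2,"ty": 0.9,"tz": 0,"wx": 0,"wy": 0,"wz": 0.014,"claw": -1},
    {"tx": 0.2,"ty": 0.9,"tz": 0,"wx": 0,"wy": 0,"wz": 0.014,"claw": -1},
    {"tx": 0.2,"ty": 0.9,"tz": 0,"wx": 0,"wy": 0,"wz": 0.014,"claw": -1},
    {"tx": 0.2,"ty": 0.9,"tz": 0,"wx": 0,"wy": 0,"wz": 0.014,"claw": -1}
  ]
}}

```text
clock: 10.85
tool_pos: [0.5574, 0.2228, 0.1725]
eef_rot: [0.627, 0.779, -0.001, -0.0]
contact_force: [1.6, -0.3, -2.3]
opening: 0.33
finger_force: 30.0
```

Emit:
{"name": "drive_tool", "arguments": {
  "targets": [
    {"tx": 0.2,"ty": 0.9,"tz": 0,"wx": 0,"wy": 0,"wz": 0,"claw": -1},
    {"tx": 0,"ty": 0.9,"tz": 0,"wx": 0,"wy": 0,"wz": 0,"claw": -1},
    {"tx": 0,"ty": 0.9,"tz": 0,"wx": 0,"wy": 0,"wz": 0,"claw": -1},
    {"tx": 0,"ty": 0.6,"tz": 0,"wx": 0,"wy": 0,"wz": 0,"claw": -1},
    {"tx": 0,"ty": 0.3,"tz": 0,"wx": 0,"wy": 0,"wz": 0,"claw": -1},
    {"tx": 0,"ty": 0,"tz": 0,"wx": 0,"wy": 0,"wz": 0,"claw": -1},
    {"tx": 0,"ty": 0,"tz": 0,"wx": 0,"wy": 0,"wz": 0,"claw": -1},
    {"tx": 0,"ty": 0,"tz": 0,"wx": 0,"wy": 0,"wz": 0,"claw": -1}
  ]
}}

```text
clock: 11.65
tool_pos: [0.5647, 0.3277, 0.174]
eef_rot: [0.629, 0.778, -0.001, 0.001]
contact_force: [-0.4, 0.4, -2.4]
opening: 0.33
finger_force: 30.0
```

```bash
python3 - <<'E'
from h import *
st=r.get_state();print(st['tool_pos'],st['eef_rot'],st['q'].round(2))
s=snap('scene','sc5');w=snap('wrist','wr5')
cv2.imwrite('pics/a5.png',np.hstack([cv2.resize(s['image'][180:460,300:620],(400,350)),cv2.resize(w['image'],(400,350))]))
P=fcloud(w).reshape(-1,3);t=st['tool_pos']
q=P[(np.hypot(P[:,0]-t[0],P[:,1]-t[1])<.04)];z=t[2]+.021;q=q[abs(q[:,2]-z)<.004];c=w['image'].reshape(-1,3)
print(len(q),q.mean(0),cv2.minEnclosingCircle(q[:,:2].astype(np.float32)))
E
```

```text
[0.56467993 0.32774304 0.174007  ] [ 6.28614959e-01  7.77716131e-01 -6.94883522e-04  6.08392521e-04] [-0.54  0.81 -0.11  1.54  0.11  0.8  -0.48]
3801 [0.5642028  0.32803128 0.19291629] ((0.5619461536407471, 0.3381105065345764), 0.030737873166799545)
```

View pics/a5.png

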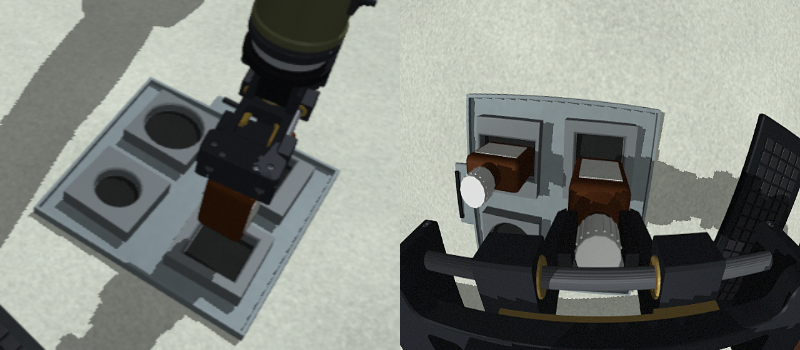

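The bottle hangs upright and square to its recess, so I'll lower it.

Emit:
{"name": "drive_tool", "arguments": {
  "targets": [
    {"tx": 0,"ty": 0.08,"tz": -0.3,"wx": 0,"wy": 0,"wz": 0,"claw": -1},
    {"tx": 0,"ty": 0,"tz": -0.5,"wx": 0,"wy": 0,"wz": 0,"claw": -1},
    {"tx": 0,"ty": 0,"tz": -0.5,"wx": 0,"wy": 0,"wz": 0,"claw": -1},
    {"tx": 0,"ty": 0,"tz": -0.4,"wx": 0,"wy": 0,"wz": 0,"claw": -1},
    {"tx": 0,"ty": 0,"tz": -0.25,"wx": 0,"wy": 0,"wz": 0,"claw": -1},
    {"tx": 0,"ty": 0,"tz": -0.15,"wx": 0,"wy": 0,"wz": 0,"claw": -1},
    {"tx": 0,"ty": 0,"tz": -0.05,"wx": 0,"wy": 0,"wz": 0,"claw": -1},
    {"tx": 0,"ty": 0,"tz": 0,"wx": 0,"wy": 0,"wz": 0,"claw": -1}
  ]
}}

```text
clock: 12.55
tool_pos: [0.5643, 0.3326, 0.11]
eef_rot: [0.628, 0.778, 0.0, 0.0]
contact_force: [0.6, 0.1, -1.3]
opening: 0.328
finger_force: 30.0
```

Emit:
{"name": "drive_tool", "arguments": {
  "targets": [
    {"tx": 0,"ty": -0.05,"tz": -0.05,"wx": 0,"wy": 0,"wz": 0,"claw": -1},
    {"tx": 0,"ty": 0,"tz": -0.06,"wx": 0,"wy": 0,"wz": 0,"claw": -1},
    {"tx": 0,"ty": 0,"tz": 0,"wx": 0,"wy": 0,"wz": 0,"claw": -1},
    {"tx": 0,"ty": 0,"tz": 0,"wx": 0,"wy": 0,"wz": 0,"claw": -0.1},
    {"tx": 0,"ty": 0,"tz": 0,"wx": 0,"wy": 0,"wz": 0,"claw": 0.3},
    {"tx": 0,"ty": 0,"tz": 0,"wx": 0,"wy": 0,"wz": 0,"claw": 0.3},
    {"tx": 0,"ty": 0,"tz": 0,"wx": 0,"wy": 0,"wz": 0,"claw": 0.3},
    {"tx": 0,"ty": 0,"tz": 0,"wx": 0,"wy": 0,"wz": 0,"claw": 0.3}
  ]
}}

```text
clock: 13.35
tool_pos: [0.5641, 0.3308, 0.106]
eef_rot: [0.628, 0.778, -0.0, 0.0]
contact_force: [1.2, 0.6, -0.3]
opening: 0.65
finger_force: 0.0
```

Emit:
{"name": "drive_tool", "arguments": {
  "targets": [
    {"tx": 0,"ty": 0,"tz": 0.5,"wx": 0,"wy": 0,"wz": 0,"claw": 0.3},
    {"tx": 0,"ty": 0,"tz": 1,"wx": 0,"wy": 0,"wz": 0,"claw": 0.3},
    {"tx": 0,"ty": 0,"tz": 1,"wx": 0,"wy": 0,"wz": 0,"claw": 0.3},
    {"tx": 0,"ty": 0,"tz": 0.5,"wx": 0,"wy": 0,"wz": 0,"claw": 0.3},
    {"tx": 0,"ty": -0.9,"tz": 0,"wx": 0,"wy": 0,"wz": -0.05,"claw": 0.3},
    {"tx": 0,"ty": -0.9,"tz": 0,"wx": 0,"wy": 0,"wz": -0.05,"claw": 0.3},
    {"tx": 0.05,"ty": -0.9,"tz": 0,"wx": 0,"wy": 0,"wz": -0.05,"claw": 0.3},
    {"tx": 0.05,"ty": -0.9,"tz": 0,"wx": 0,"wy": 0,"wz": -0.05,"claw": 0.3}
  ]
}}

```text
clock: 14.15
tool_pos: [0.5674, 0.222, 0.1976]
eef_rot: [0.706, 0.708, 0.001, 0.0]
contact_force: [-0.4, -1.3, 0.3]
opening: 0.649
finger_force: 0.0
```

```bash
python3 - <<'E'
from h import *
st=r.get_state();print(st['tool_pos'])
w=snap('side','sd6');P=cloud(w).reshape(-1,3)
for n,x,y,h in(('square',.5656,.3235,.128),('oblong',.4405,.3045,.124)):
    q=P[(np.hypot(P[:,0]-x,P[:,1]-y)<.03)&(abs(P[:,2]-h)<.005)];print(n,len(q),q.mean(0),np.percentile(q[:,2],95),cv2.minEnclosingCircle(q[:,:2].astype(np.float32)))
E
```

```text
[0.56737987 0.22204324 0.1975955 ]
square 85 [0.5618838  0.32230023 0.12586256] 0.12745495517627167 ((0.5630846619606018, 0.3237474262714386), 0.01611623913049698)
oblong 100 [0.44016931 0.2991995  0.12197558] 0.12390960533238103 ((0.44040197134017944, 0.30044904351234436), 0.015438186936080456)
```

Emit:
{"name": "drive_tool", "arguments": {
  "targets": [
    {"tx": 0.1,"ty": -1,"tz": 0,"wx": 0,"wy": 0,"wz": 0,"claw": 0.3},
    {"tx": 0.1,"ty": -1,"tz": 0,"wx": 0,"wy": 0,"wz": 0,"claw": 0.3},
    {"tx": 0.1,"ty": -1,"tz": 0,"wx": 0,"wy": 0,"wz": 0,"claw": 0.3},
    {"tx": 0.1,"ty": -1,"tz": 0,"wx": 0,"wy": 0,"wz": 0,"claw": 0.3},
    {"tx": 0.1,"ty": -1,"tz": 0,"wx": 0,"wy": 0,"wz": 0,"claw": 0.3},
    {"tx": 0.1,"ty": -1,"tz": 0,"wx": 0,"wy": 0,"wz": 0,"claw": 0.3},
    {"tx": 0.1,"ty": -1,"tz": 0,"wx": 0,"wy": 0,"wz": 0,"claw": 0.3},
    {"tx": 0.1,"ty": -1,"tz": 0,"wx": 0,"wy": 0,"wz": 0,"claw": 0.3}
  ]
}}

```text
clock: 15.0
tool_pos: [0.5916, -0.018, 0.1974]
eef_rot: [0.705, 0.709, 0.001, 0.0]
contact_force: [-0.8, 0.1, 0.1]
opening: 0.653
finger_force: 0.0
```

Emit:
{"name": "drive_tool", "arguments": {
  "targets": [
    {"tx": 0,"ty": -1,"tz": 0,"wx": 0,"wy": 0,"wz": 0,"claw": 0.3},
    {"tx": 0,"ty": -0.6,"tz": 0,"wx": 0,"wy": 0,"wz": 0,"claw": 0.3},
    {"tx": 0,"ty": -0.2,"tz": 0,"wx": 0,"wy": 0,"wz": 0,"claw": 0.3},
    {"tx": 0,"ty": 0,"tz": 0,"wx": 0,"wy": 0,"wz": 0,"claw": 0.3},
    {"tx": 0,"ty": 0,"tz": -0.6,"wx": 0,"wy": 0,"wz": 0,"claw": 0.3},
    {"tx": 0,"ty": 0,"tz": -0.6,"wx": 0,"wy": 0,"wz": 0,"claw": 0.3},
    {"tx": 0,"ty": 0,"tz": -0.6,"wx": 0,"wy": 0,"wz": 0,"claw": 0.3},
    {"tx": 0,"ty": 0,"tz": 0,"wx": 0,"wy": 0,"wz": 0,"claw": 0.3}
  ]
}}

```text
clock: 15.8
tool_pos: [0.5898, -0.0685, 0.1406]
eef_rot: [0.704, 0.71, -0.001, -0.002]
contact_force: [-0.3, -0.2, 0.6]
opening: 0.649
finger_force: 0.0
```

Emit:
{"name": "drive_tool", "arguments": {
  "targets": [
    {"tx": 0.04,"ty": -0.16,"tz": -0.5,"wx": 0,"wy": 0,"wz": 0,"claw": 0.3},
    {"tx": 0,"ty": 0,"tz": -0.6,"wx": 0,"wy": 0,"wz": 0,"claw": 0.3},
    {"tx": 0,"ty": 0,"tz": -0.5,"wx": 0,"wy": 0,"wz": 0,"claw": 0.3},
    {"tx": 0,"ty": 0,"tz": -0.3,"wx": 0,"wy": 0,"wz": 0,"claw": 0.3},
    {"tx": 0,"ty": 0,"tz": 0,"wx": 0,"wy": 0,"wz": 0,"claw": 0.3},
    {"tx": 0,"ty": 0,"tz": 0,"wx": 0,"wy": 0,"wz": 0,"claw": -1},
    {"tx": 0,"ty": 0,"tz": 0,"wx": 0,"wy": 0,"wz": 0,"claw": -1},
    {"tx": 0,"ty": 0,"tz": 0,"wx": 0,"wy": 0,"wz": 0,"claw": -1}
  ]
}}

```text
clock: 16.6
tool_pos: [0.5928, -0.0759, 0.0861]
eef_rot: [0.706, 0.709, 0.0, 0.001]
contact_force: [-0.1, 0.3, 0.3]
opening: 0.401
finger_force: 0.0
```

Emit:
{"name": "drive_tool", "arguments": {
  "targets": [
    {"tx": 0,"ty": 0,"tz": 0,"wx": 0,"wy": 0,"wz": 0,"claw": -1},
    {"tx": 0,"ty": 0,"tz": 0,"wx": 0,"wy": 0,"wz": 0,"claw": -1},
    {"tx": 0,"ty": 0,"tz": 0.4,"wx": 0,"wy": 0,"wz": 0,"claw": -1},
    {"tx": 0,"ty": 0,"tz": 0.8,"wx": 0,"wy": 0,"wz": 0,"claw": -1},
    {"tx": 0,"ty": 0,"tz": 0.8,"wx": 0,"wy": 0,"wz": 0,"claw": -1},
    {"tx": 0,"ty": 0,"tz": 0.4,"wx": 0,"wy": 0,"wz": 0,"claw": -1},
    {"tx": 0,"ty": 0,"tz": 0,"wx": 0,"wy": 0,"wz": 0,"claw": -1},
    {"tx": 0,"ty": 0,"tz": 0,"wx": 0,"wy": 0,"wz": 0,"claw": -1}
  ]
}}

```text
clock: 17.4
tool_pos: [0.5919, -0.0759, 0.157]
eef_rot: [0.706, 0.709, -0.0, -0.0]
contact_force: [0.5, -0.6, -1.8]
opening: 0.333
finger_force: 30.0
```

Emit:
{"name": "drive_tool", "arguments": {
  "targets": [
    {"tx": -0.05,"ty": 0.5,"tz": 0,"wx": 0,"wy": 0,"wz": 0,"claw": -1},
    {"tx": -0.05,"ty": 0.8,"tz": 0,"wx": 0,"wy": 0,"wz": 0,"claw": -1},
    {"tx": -0.05,"ty": 0.8,"tz": 0,"wx": 0,"wy": 0,"wz": 0,"claw": -1},
    {"tx": -0.05,"ty": 0.8,"tz": 0,"wx": 0,"wy": 0,"wz": 0,"claw": -1},
    {"tx": -0.05,"ty": 0.8,"tz": 0,"wx": 0,"wy": 0,"wz": 0,"claw": -1},
    {"tx": -0.05,"ty": 0.8,"tz": 0,"wx": 0,"wy": 0,"wz": 0,"claw": -1},
    {"tx": -0.05,"ty": 0.8,"tz": 0,"wx": 0,"wy": 0,"wz": 0,"claw": -1},
    {"tx": -0.03,"ty": 0.8,"tz": 0,"wx": 0,"wy": 0,"wz": 0,"claw": -1}
  ]
}}

```text
clock: 18.2
tool_pos: [0.5794, 0.1096, 0.1561]
eef_rot: [0.705, 0.709, -0.001, -0.001]
contact_force: [0.8, -1.1, -1.2]
opening: 0.332
finger_force: 30.0
```

Emit:
{"name": "drive_tool", "arguments": {
  "targets": [
    {"tx": 0,"ty": 0.8,"tz": 0,"wx": 0,"wy": 0,"wz": 0,"claw": -1},
    {"tx": 0,"ty": 0.8,"tz": 0,"wx": 0,"wy": 0,"wz": 0,"claw": -1},
    {"tx": 0,"ty": 0.6,"tz": 0,"wx": 0,"wy": 0,"wz": 0,"claw": -1},
    {"tx": 0,"ty": 0.3,"tz": 0,"wx": 0,"wy": 0,"wz": 0,"claw": -1},
    {"tx": 0,"ty": 0.1,"tz": 0,"wx": 0,"wy": 0,"wz": 0,"claw": -1},
    {"tx": 0,"ty": 0,"tz": 0,"wx": 0,"wy": 0,"wz": 0,"claw": -1},
    {"tx": 0,"ty": 0,"tz": 0,"wx": 0,"wy": 0,"wz": 0,"claw": -1},
    {"tx": 0,"ty": 0,"tz": 0,"wx": 0,"wy": 0,"wz": 0,"claw": -1}
  ]
}}

```text
clock: 19.0
tool_pos: [0.5811, 0.1836, 0.1573]
eef_rot: [0.706, 0.708, -0.0, 0.0]
contact_force: [0.3, 0.6, -1.7]
opening: 0.331
finger_force: 30.0
```

Emit:
{"name": "drive_tool", "arguments": {
  "targets": [
    {"tx": 0,"ty": 0.1,"tz": -0.3,"wx": 0,"wy": 0,"wz": 0,"claw": -1},
    {"tx": 0,"ty": 0,"tz": -0.5,"wx": 0,"wy": 0,"wz": 0,"claw": -1},
    {"tx": 0,"ty": 0,"tz": -0.5,"wx": 0,"wy": 0,"wz": 0,"claw": -1},
    {"tx": 0,"ty": 0,"tz": -0.4,"wx": 0,"wy": 0,"wz": 0,"claw": -1},
    {"tx": 0,"ty": 0,"tz": -0.2,"wx": 0,"wy": 0,"wz": 0,"claw": -1},
    {"tx": 0,"ty": 0,"tz": -0.1,"wx": 0,"wy": 0,"wz": 0,"claw": -1},
    {"tx": 0,"ty": 0,"tz": -0.05,"wx": 0,"wy": 0,"wz": 0,"claw": -1},
    {"tx": 0,"ty": 0,"tz": 0,"wx": 0,"wy": 0,"wz": 0,"claw": -1}
  ]
}}

```text
clock: 19.8
tool_pos: [0.5812, 0.1883, 0.0962]
eef_rot: [0.706, 0.709, 0.0, 0.0]
contact_force: [-0.2, -0.3, -1.4]
opening: 0.334
finger_force: 30.0
```

Emit:
{"name": "drive_tool", "arguments": {
  "targets": [
    {"tx": 0,"ty": 0,"tz": -0.05,"wx": 0,"wy": 0,"wz": 0,"claw": -1},
    {"tx": 0,"ty": 0,"tz": -0.04,"wx": 0,"wy": 0,"wz": 0,"claw": -1},
    {"tx": 0,"ty": 0,"tz": 0,"wx": 0,"wy": 0,"wz": 0,"claw": -1},
    {"tx": 0,"ty": 0,"tz": 0,"wx": 0,"wy": 0,"wz": 0,"claw": -0.1},
    {"tx": 0,"ty": 0,"tz": 0,"wx": 0,"wy": 0,"wz": 0,"claw": 0.3},
    {"tx": 0,"ty": 0,"tz": 0,"wx": 0,"wy": 0,"wz": 0,"claw": 0.3},
    {"tx": 0,"ty": 0,"tz": 0,"wx": 0,"wy": 0,"wz": 0,"claw": 0.3},
    {"tx": 0,"ty": 0,"tz": 0,"wx": 0,"wy": 0,"wz": 0,"claw": 0.3}
  ]
}}

```text
clock: 20.6
tool_pos: [0.5809, 0.1881, 0.0929]
eef_rot: [0.706, 0.709, -0.0, -0.0]
contact_force: [0.7, 0.4, -0.4]
opening: 0.652
finger_force: 0.0
```

Emit:
{"name": "drive_tool", "arguments": {
  "targets": [
    {"tx": 0,"ty": 0,"tz": 0.5,"wx": 0,"wy": 0,"wz": 0,"claw": 0.3},
    {"tx": 0,"ty": 0,"tz": 1,"wx": 0,"wy": 0,"wz": 0,"claw": 0.3},
    {"tx": 0,"ty": 0,"tz": 1,"wx": 0,"wy": 0,"wz": 0,"claw": 0.3},
    {"tx": 0,"ty": 0,"tz": 1,"wx": 0,"wy": 0,"wz": 0,"claw": 0.3},
    {"tx": -0.3,"ty": -0.9,"tz": 0,"wx": 0,"wy": 0,"wz": 0,"claw": 0.3},
    {"tx": -0.3,"ty": -1,"tz": 0,"wx": 0,"wy": 0,"wz": 0,"claw": 0.3},
    {"tx": -0.3,"ty": -1,"tz": 0,"wx": 0,"wy": 0,"wz": 0,"claw": 0.3},
    {"tx": -0.3,"ty": -1,"tz": 0,"wx": 0,"wy": 0,"wz": 0,"claw": 0.3}
  ]
}}

```text
clock: 21.4
tool_pos: [0.5447, 0.07, 0.1993]
eef_rot: [0.706, 0.709, 0.001, 0.001]
contact_force: [0.8, -0.3, 1.1]
opening: 0.653
finger_force: 0.0
```

Emit:
{"name": "drive_tool", "arguments": {
  "targets": [
    {"tx": -0.3,"ty": -1,"tz": 0,"wx": 0,"wy": 0,"wz": 0,"claw": 0.3},
    {"tx": -0.3,"ty": -1,"tz": 0,"wx": 0,"wy": 0,"wz": 0,"claw": 0.3},
    {"tx": -0.3,"ty": -1,"tz": 0,"wx": 0,"wy": 0,"wz": 0,"claw": 0.3},
    {"tx": -0.3,"ty": -1,"tz": 0,"wx": 0,"wy": 0,"wz": 0,"claw": 0.3},
    {"tx": -0.3,"ty": -1,"tz": 0,"wx": 0,"wy": 0,"wz": 0,"claw": 0.3},
    {"tx": -0.3,"ty": -1,"tz": 0,"wx": 0,"wy": 0,"wz": 0,"claw": 0.3},
    {"tx": -0.3,"ty": -1,"tz": 0,"wx": 0,"wy": 0,"wz": 0,"claw": 0.3},
    {"tx": -0.3,"ty": -1,"tz": 0,"wx": 0,"wy": 0,"wz": 0,"claw": 0.3}
  ]
}}

```text
clock: 22.2
tool_pos: [0.4728, -0.1702, 0.1992]
eef_rot: [0.706, 0.709, 0.0, 0.001]
contact_force: [0.5, 0.1, -0.2]
opening: 0.65
finger_force: 0.0
```

```bash
python3 - <<'E'
from h import *
st=r.get_state();print(st['tool_pos'],st['q'].round(2))
for cam in('side','scene'):
  w=snap(cam,cam+'7');P=cloud(w).reshape(-1,3)
  for n,x,y,h in(('square',.5656,.3235,.128),('oblong',.4405,.3045,.124),('small',.5806,.1885,.114),('large',.4325,-.322,.124)):
    q=P[(np.hypot(P[:,0]-x,P[:,1]-y)<.03)&(abs(P[:,2]-h)<.005)]
    if len(q)>9:print(cam,n,len(q),np.percentile(q[:,2],95),cv2.minEnclosingCircle(q[:,:2].astype(np.float32)))
E
```

```text
[ 0.47276066 -0.17023648  0.19919382] [ 0.34  0.6  -0.14  1.98  0.15  0.56  0.1 ]
side square 93 0.1274550230988059 ((0.5621675252914429, 0.32398632168769836), 0.01603613793849945)
side oblong 97 0.12375049142066877 ((0.4412776231765747, 0.3010872006416321), 0.01673761196434498)
side large 458 0.12440710594346105 ((0.43087589740753174, -0.32414138317108154), 0.015721291303634644)
scene square 374 0.12893186895849268 ((0.5679145455360413, 0.32574042677879333), 0.01592053286731243)
scene oblong 301 0.12493294571203373 ((0.44549310207366943, 0.3019808530807495), 0.016499677672982216)
scene small 306 0.11519894524364693 ((0.5837867259979248, 0.1904938519001007), 0.015958821401000023)
scene large 105 0.12515691482901875 ((0.4365270137786865, -0.3237234950065613), 0.01740444079041481)
```

Emit:
{"name": "drive_tool", "arguments": {
  "targets": [
    {"tx": -0.2,"ty": -0.8,"tz": 0,"wx": 0,"wy": 0,"wz": 0,"claw": 0.3},
    {"tx": -0.2,"ty": -0.9,"tz": 0,"wx": 0,"wy": 0,"wz": 0,"claw": 0.3},
    {"tx": -0.3,"ty": -0.9,"tz": 0,"wx": 0,"wy": 0,"wz": 0,"claw": 0.3},
    {"tx": -0.3,"ty": -0.9,"tz": 0,"wx": 0,"wy": 0,"wz": 0,"claw": 0.3},
    {"tx": -0.2,"ty": -0.8,"tz": 0,"wx": 0,"wy": 0,"wz": 0,"claw": 0.3},
    {"tx": -0.1,"ty": -0.7,"tz": 0,"wx": 0,"wy": 0,"wz": 0,"claw": 0.3},
    {"tx": 0,"ty": -0.1,"tz": -0.4,"wx": 0,"wy": 0,"wz": 0,"claw": 0.3},
    {"tx": 0,"ty": 0,"tz": -0.4,"wx": 0,"wy": 0,"wz": 0,"claw": 0.3}
  ]
}}

```text
clock: 23.1
tool_pos: [0.4345, -0.3214, 0.1738]
eef_rot: [0.706, 0.708, 0.0, 0.0]
contact_force: [0.1, 0.7, -0.5]
opening: 0.648
finger_force: 0.0
```

Emit:
{"name": "drive_tool", "arguments": {
  "targets": [
    {"tx": 0,"ty": 0,"tz": -0.4,"wx": 0,"wy": 0,"wz": 0,"claw": 0.3},
    {"tx": 0,"ty": 0,"tz": 0,"wx": 0,"wy": 0,"wz": 0,"claw": 0.3},
    {"tx": 0,"ty": 0,"tz": 0,"wx": 0,"wy": 0,"wz": 0,"claw": 0.3},
    {"tx": 0,"ty": 0,"tz": 0,"wx": 0,"wy": 0,"wz": 0,"claw": 0.3},
    {"tx": 0,"ty": 0,"tz": 0,"wx": 0,"wy": 0,"wz": 0,"claw": 0.3},
    {"tx": 0,"ty": 0,"tz": 0,"wx": 0,"wy": 0,"wz": 0,"claw": 0.3},
    {"tx": 0,"ty": 0,"tz": 0,"wx": 0,"wy": 0,"wz": 0,"claw": 0.3},
    {"tx": 0,"ty": 0,"tz": 0,"wx": 0,"wy": 0,"wz": 0,"claw": 0.3}
  ]
}}

```text
clock: 23.9
tool_pos: [0.434, -0.322, 0.1623]
eef_rot: [0.706, 0.709, 0.0, 0.0]
contact_force: [-0.7, 0.6, 0.5]
opening: 0.649
finger_force: 0.0
```

Down 0.059 to 0.103, then grip harder for the heavier bottle.

Emit:
{"name": "drive_tool", "arguments": {
  "targets": [
    {"tx": 0,"ty": -0.04,"tz": -0.5,"wx": 0,"wy": 0,"wz": 0,"claw": 0.3},
    {"tx": 0,"ty": 0,"tz": -0.6,"wx": 0,"wy": 0,"wz": 0,"claw": 0.3},
    {"tx": 0,"ty": 0,"tz": -0.5,"wx": 0,"wy": 0,"wz": 0,"claw": 0.3},
    {"tx": 0,"ty": 0,"tz": -0.3,"wx": 0,"wy": 0,"wz": 0,"claw": 0.3},
    {"tx": 0,"ty": 0,"tz": 0,"wx": 0,"wy": 0,"wz": 0,"claw": 0.3},
    {"tx": 0,"ty": 0,"tz": 0,"wx": 0,"wy": 0,"wz": 0,"claw": -1},
    {"tx": 0,"ty": 0,"tz": 0,"wx": 0,"wy": 0,"wz": 0,"claw": -1},
    {"tx": 0,"ty": 0,"tz": 0,"wx": 0,"wy": 0,"wz": 0,"claw": -1}
  ],
  "force": 40
}}

```text
clock: 24.7
tool_pos: [0.4343, -0.3233, 0.1058]
eef_rot: [0.706, 0.709, 0.0, 0.001]
contact_force: [0.8, -0.3, -0.1]
opening: 0.402
finger_force: 0.0
```

Emit:
{"name": "drive_tool", "arguments": {
  "targets": [
    {"tx": 0,"ty": 0,"tz": 0,"wx": 0,"wy": 0,"wz": 0,"claw": -1},
    {"tx": 0,"ty": 0,"tz": 0,"wx": 0,"wy": 0,"wz": 0,"claw": -1},
    {"tx": 0,"ty": 0,"tz": 0.4,"wx": 0,"wy": 0,"wz": 0,"claw": -1},
    {"tx": 0,"ty": 0,"tz": 0.8,"wx": 0,"wy": 0,"wz": 0,"claw": -1},
    {"tx": 0,"ty": 0,"tz": 0.8,"wx": 0,"wy": 0,"wz": 0,"claw": -1},
    {"tx": 0,"ty": 0,"tz": 0.4,"wx": 0,"wy": 0,"wz": 0,"claw": -1},
    {"tx": 0,"ty": 0,"tz": 0,"wx": 0,"wy": 0,"wz": 0,"claw": -1},
    {"tx": 0,"ty": 0,"tz": 0,"wx": 0,"wy": 0,"wz": 0,"claw": -1}
  ]
}}

```text
clock: 25.5
tool_pos: [0.4336, -0.3229, 0.1768]
eef_rot: [0.706, 0.709, -0.0, -0.0]
contact_force: [0.5, 0.1, -2.8]
opening: 0.329
finger_force: 40.0
```

Emit:
{"name": "drive_tool", "arguments": {
  "targets": [
    {"tx": 0.04,"ty": 0.5,"tz": 0,"wx": 0,"wy": 0,"wz": 0,"claw": -1},
    {"tx": 0.04,"ty": 0.9,"tz": 0,"wx": 0,"wy": 0,"wz": 0,"claw": -1},
    {"tx": 0.04,"ty": 0.9,"tz": 0,"wx": 0,"wy": 0,"wz": 0,"claw": -1},
    {"tx": 0.04,"ty": 0.9,"tz": 0,"wx": 0,"wy": 0,"wz": 0,"claw": -1},
    {"tx": 0.04,"ty": 0.9,"tz": 0,"wx": 0,"wy": 0,"wz": 0,"claw": -1},
    {"tx": 0.04,"ty": 0.9,"tz": 0,"wx": 0,"wy": 0,"wz": 0,"claw": -1},
    {"tx": 0.04,"ty": 0.9,"tz": 0,"wx": 0,"wy": 0,"wz": 0,"claw": -1},
    {"tx": 0.04,"ty": 0.9,"tz": 0,"wx": 0,"wy": 0,"wz": 0,"claw": -1}
  ]
}}

```text
clock: 26.3
tool_pos: [0.4426, -0.1165, 0.1763]
eef_rot: [0.705, 0.709, -0.0, -0.001]
contact_force: [0.6, 0.4, -2.8]
opening: 0.328
finger_force: 40.0
```

Emit:
{"name": "drive_tool", "arguments": {
  "targets": [
    {"tx": 0.04,"ty": 0.9,"tz": 0,"wx": 0,"wy": 0,"wz": 0,"claw": -1},
    {"tx": 0.04,"ty": 0.9,"tz": 0,"wx": 0,"wy": 0,"wz": 0,"claw": -1},
    {"tx": 0.04,"ty": 0.9,"tz": 0,"wx": 0,"wy": 0,"wz": 0,"claw": -1},
    {"tx": 0.04,"ty": 0.9,"tz": 0,"wx": 0,"wy": 0,"wz": 0,"claw": -1},
    {"tx": 0.04,"ty": 0.9,"tz": 0,"wx": 0,"wy": 0,"wz": 0,"claw": -1},
    {"tx": 0.04,"ty": 0.9,"tz": 0,"wx": 0,"wy": 0,"wz": 0,"claw": -1},
    {"tx": 0.04,"ty": 0.9,"tz": 0,"wx": 0,"wy": 0,"wz": 0,"claw": -1},
    {"tx": 0.04,"ty": 0.9,"tz": 0,"wx": 0,"wy": 0,"wz": 0,"claw": -1}
  ]
}}

```text
clock: 27.1
tool_pos: [0.4516, 0.099, 0.1763]
eef_rot: [0.705, 0.709, -0.001, -0.001]
contact_force: [0.6, 0.2, -3.4]
opening: 0.325
finger_force: 40.0
```

Emit:
{"name": "drive_tool", "arguments": {
  "targets": [
    {"tx": 0.04,"ty": 0.9,"tz": 0,"wx": 0,"wy": 0,"wz": 0,"claw": -1},
    {"tx": 0,"ty": 0.9,"tz": 0,"wx": 0,"wy": 0,"wz": 0,"claw": -1},
    {"tx": 0,"ty": 0.6,"tz": 0,"wx": 0,"wy": 0,"wz": 0,"claw": -1},
    {"tx": 0,"ty": 0.3,"tz": 0,"wx": 0,"wy": 0,"wz": 0,"claw": -1},
    {"tx": 0,"ty": 0.1,"tz": 0,"wx": 0,"wy": 0,"wz": 0,"claw": -1},
    {"tx": 0,"ty": 0,"tz": 0,"wx": 0,"wy": 0,"wz": 0,"claw": -1},
    {"tx": 0,"ty": 0,"tz": 0,"wx": 0,"wy": 0,"wz": 0,"claw": -1},
    {"tx": 0,"ty": 0,"tz": 0,"wx": 0,"wy": 0,"wz": 0,"claw": -1}
  ]
}}

```text
clock: 27.9
tool_pos: [0.4543, 0.1796, 0.1771]
eef_rot: [0.706, 0.708, -0.0, 0.0]
contact_force: [-0.7, 0.5, -2.3]
opening: 0.329
finger_force: 40.0
```

Emit:
{"name": "drive_tool", "arguments": {
  "targets": [
    {"tx": 0,"ty": 0,"tz": -0.3,"wx": 0,"wy": 0,"wz": 0,"claw": -1},
    {"tx": 0,"ty": 0,"tz": -0.5,"wx": 0,"wy": 0,"wz": 0,"claw": -1},
    {"tx": 0,"ty": 0,"tz": -0.5,"wx": 0,"wy": 0,"wz": 0,"claw": -1},
    {"tx": 0,"ty": 0,"tz": -0.4,"wx": 0,"wy": 0,"wz": 0,"claw": -1},
    {"tx": 0,"ty": 0,"tz": -0.2,"wx": 0,"wy": 0,"wz": 0,"claw": -1},
    {"tx": 0,"ty": 0,"tz": -0.1,"wx": 0,"wy": 0,"wz": 0,"claw": -1},
    {"tx": 0,"ty": 0,"tz": -0.05,"wx": 0,"wy": 0,"wz": 0,"claw": -1},
    {"tx": 0,"ty": 0,"tz": 0,"wx": 0,"wy": 0,"wz": 0,"claw": -1}
  ]
}}

```text
clock: 28.7
tool_pos: [0.4545, 0.181, 0.1159]
eef_rot: [0.706, 0.709, 0.0, 0.0]
contact_force: [-0.1, -0.1, -2.8]
opening: 0.33
finger_force: 40.0
```

Emit:
{"name": "drive_tool", "arguments": {
  "targets": [
    {"tx": 0,"ty": 0,"tz": -0.05,"wx": 0,"wy": 0,"wz": 0,"claw": -1},
    {"tx": 0,"ty": 0,"tz": -0.04,"wx": 0,"wy": 0,"wz": 0,"claw": -1},
    {"tx": 0,"ty": 0,"tz": 0,"wx": 0,"wy": 0,"wz": 0,"claw": -1},
    {"tx": 0,"ty": 0,"tz": 0,"wx": 0,"wy": 0,"wz": 0,"claw": -0.1},
    {"tx": 0,"ty": 0,"tz": 0,"wx": 0,"wy": 0,"wz": 0,"claw": 0.3},
    {"tx": 0,"ty": 0,"tz": 0,"wx": 0,"wy": 0,"wz": 0,"claw": 0.3},
    {"tx": 0,"ty": 0,"tz": 0,"wx": 0,"wy": 0,"wz": 0,"claw": 0.3},
    {"tx": 0,"ty": 0,"tz": 0,"wx": 0,"wy": 0,"wz": 0,"claw": 0.3}
  ]
}}

```text
clock: 29.5
tool_pos: [0.4543, 0.1809, 0.1128]
eef_rot: [0.706, 0.709, -0.0, 0.0]
contact_force: [-0.3, 0.1, -0.7]
opening: 0.649
finger_force: 0.0
```

Emit:
{"name": "drive_tool", "arguments": {
  "targets": [
    {"tx": 0,"ty": 0,"tz": 0.5,"wx": 0,"wy": 0,"wz": 0,"claw": 0.3},
    {"tx": 0,"ty": 0,"tz": 1,"wx": 0,"wy": 0,"wz": 0,"claw": 0.3},
    {"tx": 0,"ty": 0,"tz": 1,"wx": 0,"wy": 0,"wz": 0,"claw": 0.3},
    {"tx": 0,"ty": 0,"tz": 1,"wx": 0,"wy": 0,"wz": 0,"claw": 0.3},
    {"tx": 0,"ty": -0.9,"tz": 0,"wx": 0,"wy": 0,"wz": 0,"claw": 0.3},
    {"tx": 0,"ty": -0.9,"tz": 0,"wx": 0,"wy": 0,"wz": 0,"claw": 0.3},
    {"tx": 0,"ty": -0.9,"tz": 0,"wx": 0,"wy": 0,"wz": 0,"claw": 0.3},
    {"tx": 0,"ty": -0.5,"tz": 0,"wx": 0,"wy": 0,"wz": 0,"claw": 0.3}
  ]
}}

```text
clock: 30.3
tool_pos: [0.454, 0.0824, 0.2179]
eef_rot: [0.707, 0.708, -0.001, 0.0]
contact_force: [-0.1, -0.1, 0.3]
opening: 0.65
finger_force: 0.0
```

```bash
python3 - <<'E'
from h import *
w=snap('side','sd9');s=snap('scene','sc9')
for n,im in(('side',w),('scene',s)):
  P=cloud(im).reshape(-1,3)
  for k,x,y,h in(('square',.5656,.3235,.128),('oblong',.4405,.3045,.124),('small',.5806,.1885,.114),('large',.4543,.18,.134)):
    q=P[(np.hypot(P[:,0]-x,P[:,1]-y)<.03)&(abs(P[:,2]-h)<.005)]
    if len(q)>9:print(n,k,len(q),np.percentile(q[:,2],95),cv2.minEnclosingCircle(q[:,:2].astype(np.float32)))
cv2.imwrite('pics/a9.png',np.hstack([cv2.resize(i['image'],(400,300)) for i in(s,w)]))
E
```

```text
side square 25 0.12717553873011603 ((0.5541842579841614, 0.3247506022453308), 0.011857936158776283)
side oblong 98 0.12360129966292527 ((0.4403952956199646, 0.3011051416397095), 0.015152349136769772)
side small 111 0.11359348031519262 ((0.5790863037109375, 0.18947412073612213), 0.016593078151345253)
side large 125 0.1335340564759 ((0.45107942819595337, 0.17955748736858368), 0.01546881627291441)
scene square 384 0.12876122241935128 ((0.5676737427711487, 0.32495617866516113), 0.015953388065099716)
scene oblong 295 0.1250081637604077 ((0.4459688365459442, 0.30292850732803345), 0.01610441319644451)
scene small 306 0.11486740969144418 ((0.5833513736724854, 0.1910523772239685), 0.016157349571585655)
scene large 246 0.1349634057198094 ((0.45569050312042236, 0.1820017397403717), 0.016292672604322433)
```

View pics/a9.png

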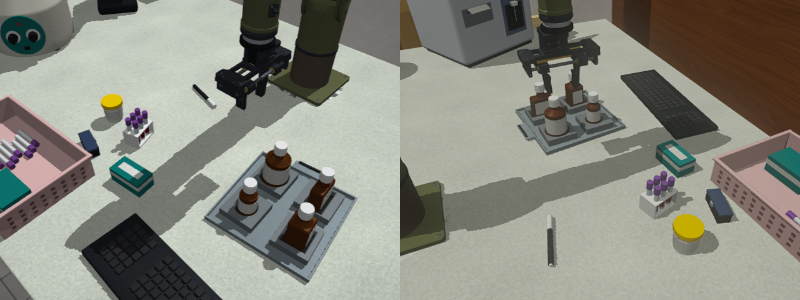

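All four bottles stand upright and seated in their matching cradles, cap tops at the expected heights. The rack and pot are where they started, and the gripper is clear.

```bash
python3 -c "
from plant import workorder
print(workorder.finish_job())"
```

```text
the job is handed in; nothing more can be done
None
```

The job is handed in (no verdict was shown): in the last camera check all four bottles stood upright on the floors of their matching cradles, with the tube rack and sample pot looking unmoved.

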